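# Check the wheel's two hand levers stop short of their bars

## Robot

A 7-joint arm with a two-finger parallel gripper is mounted at the origin on a cart in front of the work surface, level with it; the furniture and walls round the work are solid. World frame = base frame: x ahead of the robot, y to its left, z up, the work surface at z = 0. Lengths are in m, angles in rad, forces in N, time in s.
With the tool pointing down it reaches from about 0.425 to 0.925 m from the base axis. Payload 6.8 kg.
Tool frame: the origin (TCP) lies midway between the tips of the shut fingers; the grasp point (between the pads) lies bot.grip_point_offset behind it (bot.grip_point_offset is the distance from the TCP to the grasp point, in m); z points along the fingers, y is the line along which they close (so a half turn about z gives the same grasp; the last joint's range is limited). The gripper opens to 85 mm and grips with 20 to 120 N. Pads are 22 mm wide; open, the fingers measure 114 mm over their backs; the gripper's body (76 mm by 85 mm) begins 54 mm behind the grasp point. The pads swing forward as they close: fully open they stand 13 mm farther back than shut.
Start: joints at [-1.284, 0.477, 0.022, 1.555, -0.011, 1.109, -0.083], TCP at [0.26, 0.623, 0.231] pointing down, gripper open.
Joint ranges: [-2.96, 2.96], [-0.34, 2.1], [-1.41, 1.46], [0.24, 2.44], [-1.37, 4.51], [0.17, 1.92], [-2.96, 2.96]. Speed limits (rad/s): [2.39, 2.39, 3.14, 3.14, 3.14, 3.14, 3.14].

## Interface

Orientations are given as a unit quaternion [w, x, y, z].
In Python, from station import get_obs, cams, job, bot gives the robot as it stands.
- The arm moves only by the tool arm_command, never from a script. Its argument "rows" is a list that holds one entry, the list of rows, each a list of 5 numbers: the finger opening in mm, from 0 to 85.4, then the shift along the world's x, y, z in units of 60 mm (1.0 is 60 mm), then the turn about the world's z in units of 0.08 rad (1.0 is 0.08 rad). In form: [[[grip, x, y, z, turn], ...]]. A call has exactly 10 rows; each row shifts and turns the commanded pose from where the row before left it; what a row does not reach is not made up. A row lasts 1/8 s, in which the tool goes at most 62.5 mm and 10.7 degrees, less where a joint would pass 70% of its speed; a pose out of reach is approached as far as the arm can. A call with a number of a shift or a turn outside -1 to 1 is refused whole. A call with a gripper value outside its range is refused whole. The fingers move at their own pace and stop on an object; "newtons" is the grip in N (left out, the last holds). Time passes only in rows, so rows that do not move let the fingers close, or fill a call up. It gives the time, the measured TCP pose, the force, the opening and the grip force at its end, in the units of the state.
- get_obs(): the state, without advancing time (a new reading comes with each control period).
- cams.read_camera(name): name is "scene" or "top" or "wrist"; returns the picture (480x640x3 uint8, red, green, blue); there is no depth.
- cams.camera_params(name): a dict with "K" (3x3 intrinsics, pixels), "extrinsics" (4x4, takes a point from camera to world coordinates). Camera axes: x right, y down, z forward; pixel columns grow to the right and rows downward; lengths in m; the calibration is good to about 2 mm. A picture is of the moment at which its call begins: read the wrist's pose just before it. camera_params takes no time and is no camera call; for the wrist camera it gives the pose at the moment of the call.
- job.hand_in(): hands the job in; it is judged then, once.
The state is a dict: "t": time; "q": joint angles; "joint_vel": joint speeds; "joint_torque": joint torques, N m; "eef_pos": TCP position; "tool_rot": TCP orientation; "contact_force": force on the tool from outside, world axes, zero at the start; "torque": the same for the moment, N m; "gripper_width": opening from 0.0 (shut) to 1.0 (fully open); "grasp_force": force on a finger pad.
Only numpy, scipy, OpenCV 4.12 (cv2) and the standard library are available. Lean on these libraries where they do the work, as an engineer would, in place of code of your own. Each camera call takes 0.05 s, during which the arm holds its last target. There are 200 camera calls.

## Task

Check the two hand levers of the throwing wheel, which stand bolted to the table: with the outside of the shut fingers gently press the longer lever in towards its bar until it comes up against its stop, short of the bar, keep it there for a good second, and let it spring all the way out again. Then press the shorter lever in to its stop the same way, and finish while still holding it there so that the gap can be looked at. Press only on the outer faces, one lever at a time; grasp nothing, keep off the bars and out of the gaps behind the levers, and leave the things standing round about where they are.

Things in the scene. Friction and masses are not known exactly. Their poses are not given: they have to be found in the camera images.
- long_unit: Fixed bench stand of the long lever. Origin: centre of the base plate's underside (85x170x8 mm), on the table. Own x: direction the lever is pressed in, away from the robot; y along the bar. Bar at x = 0, axis 110 mm up, y -95 to 95. The lever swings level, 110 mm up, on the bar's -x side, about an upright pivot at x = -45, y = +65 mm; blade runs 150 mm toward -y. Stand's top: 130 mm.
- long_lever (a joint): Longer lever: aluminium, 150 mm from pivot to ball end, blade 8 mm thick, 15 high. Radians: 0 = sprung out, blade slanting 0.38 rad away from the bar; 0.38 = fully in at its hard stop, parallel to the bar, 22 mm still free between them. Return spring: 2 N at the pressing point to start, 5 N at the stop, then the force rises steeply.
- long_press (a point): Pressing point on the lever's outer face (away from the bar), mid height of the blade, 35 mm from the ball end's outer end, 115 mm from the pivot along the blade; moves with the lever, about 43 mm on an arc from out to in. Own x points squarely into the face (pressing direction); y along the blade.
- long_bar: Grip bar of the long lever: steel tube 22 mm across, 190 mm long, with a black ribbed rubber sleeve 32 mm across. Fixed to the stand; origin at the middle of its axis, 110 mm above the table. Not to be touched.
- long_strip: Thin black rubber strip (3 mm) along the inner face of the long lever's blade, facing the bar; origin at its middle. Not to be touched: nothing goes behind the lever.
- short_unit: Fixed bench stand of the short lever. Origin: centre of the base plate's underside (85x170x8 mm), on the table. Own x: direction the lever is pressed in, away from the robot; y along the bar. Bar at x = 0, axis 110 mm up, y -95 to 95. The lever swings level, 110 mm up, on the bar's -x side, about an upright pivot at x = -45, y = -65 mm; blade runs 105 mm toward +y. Stand's top: 130 mm.
- short_lever (a joint): Shorter lever: aluminium, 105 mm from pivot to ball end, blade 8 mm thick, 15 high. Radians: 0 = sprung out, blade slanting 0.38 rad away from the bar; 0.38 = fully in at its hard stop, parallel to the bar, 22 mm still free between them. Return spring: 2 N at the pressing point to start, 5 N at the stop, then the force rises steeply.
- short_press (a point): Pressing point on the lever's outer face (away from the bar), mid height of the blade, 35 mm from the ball end's outer end, 70 mm from the pivot along the blade; moves with the lever, about 26 mm on an arc from out to in. Own x points squarely into the face (pressing direction); y along the blade.
- short_bar: Grip bar of the short lever: steel tube 22 mm across, 190 mm long, with a black ribbed rubber sleeve 32 mm across. Fixed to the stand; origin at the middle of its axis, 110 mm above the table. Not to be touched.
- short_strip: Thin black rubber strip (3 mm) along the inner face of the short lever's blade, facing the bar; origin at its middle. Not to be touched: nothing goes behind the lever.
- jar: Small white glaze jar with black screw lid, 51 mm across, 60 mm high, between the stands, loose bystander standing or lying on the table; origin at its underside. Leave alone.
- cup: Small biscuit-fired cup with a painted band, 67 mm across, 61 mm high, loose bystander standing or lying on the table; origin at its underside. Leave alone.
- croc: Flat green clay crocodile, 110x63x8 mm, loose bystander standing or lying on the table; origin at its underside. Leave alone.
- elephant: Flat grey clay elephant, 51x68x7 mm, loose bystander standing or lying on the table; origin at its underside. Leave alone.
- fish: Flat blue clay fish, 69x73x8 mm, loose bystander standing or lying on the table; origin at its underside. Leave alone.
- whale1: Flat clay whale, 53x86x8 mm, loose bystander standing or lying on the table; origin at its underside. Leave alone.
- brush_y: Thin yellow paint brush, 161x30x11 mm, loose bystander standing or lying on the table; origin at its underside. Leave alone.

How it is judged:
On the way, in this order (a step that is already met when the one before it is completed fails the run):
1. the longer lever is pressed fully in by the fingers (within about 4 mm of its stop) and kept there for 0.7 s (value of joint long_lever above 0.345 rad and contact force between the fingers and long_unit above 0.5 N), for 0.7 s.
2. the longer lever has sprung all the way out again (value of joint long_lever below 0.03 rad), for 0.2 s.
At the end, for the whole second after the job is handed in: The shorter lever is held in by the fingers at its stop (joint above 0.345 of 0.38 rad), and the longer lever is fully out (below 0.03 rad) and not touched (value of joint short_lever above 0.345 rad and contact force between the fingers and short_unit above 0.5 N and value of joint long_lever below 0.03 rad and contact force between the fingers and long_unit below 0.2 N); the arm keeps its last pose, push and grip.
It fails at once if a lever or stand is pushed harder than 35 N (contact force between any of the arm, the fingers and long_unit above 35 N or contact force between any of the arm, the fingers and short_unit above 35 N).
It fails at once if a bar is touched (over 2 N) (contact force between any of the fingers, the arm and long_bar above 2 N or contact force between any of the fingers, the arm and short_bar above 2 N).
It fails at once if the inner face of a lever is touched (over 1 N): gripped or reached behind (contact force between any of the fingers, the arm and long_strip above 1 N or contact force between any of the fingers, the arm and short_strip above 1 N).
It fails at once if both levers are pressed at the same time (value of joint each of long_lever, short_lever above 0.08 rad).
It fails at once if a bystander is moved by more than 20 mm (distance of any of jar, cup, croc, elephant, fish, whale1, brush_y from where it was at the start of the episode above 0.02 m).
It also fails if it takes over 45 s, if anything falls off the work surface, if the arm or the gripper's body presses on something with over 40 N, if the wrist force passes 120 N, or if a joint passes its speed limit or range.

## Working session

There is one attempt and no reset: what is moved stays moved. The work goes in short steps, Python scripts to look and compute and a tool call to move; the robot and the scene stay as the last step left them, time stands still between calls to the robot, and variables do not carry over. Pictures are saved under pics/ and viewed, at most 10 in all, crops included, and the job is handed in when it is done.

Besides the shell and the picture viewer there is one more tool, called after "Emit:" by a JSON object that holds its "api" and its "payload", one argument or row to a line. arm_command: Moves the arm, as the interface text tells. Its arguments: {"type":"object","properties":{"rows":{"type":"array"},"newtons":{"type":"number"}},"required":["rows"]}

```bash
mkdir -p pics
python3 - <<'E'
from station import get_obs,cams,job,bot
import cv2
o=get_obs();print(o['t'],o['eef_pos'],o['tool_rot'],bot.grip_point_offset)
for n in ('top','scene'):
    p=cams.camera_params(n);print(n,p['K'].tolist() if hasattr(p['K'],'tolist') else p['K'],p['extrinsics'])
    cv2.imwrite(f'pics/{n}0.png',cams.read_camera(n)[:,:,::-1])
E
```

```text
0.0 [0.25940861 0.62252175 0.23033637] [-1.05854815e-04  1.96122309e-01  9.80579023e-01 -8.98711633e-04] 0.0187
top [[536.9077984680456, 0.0, 320.9643992602602], [0.0, 536.9077984680456, 235.79120240599232], [0.0, 0.0, 1.0]] [[-0.01066691 -0.97953736  0.20097954  0.28160757]
 [-0.99994     0.0099485  -0.00458427  0.07340146]
 [ 0.00249102 -0.20101638 -0.97958471  1.24311657]
 [ 0.          0.          0.          1.        ]]
scene [[584.7239724726157, 0.0, 325.0001621658721], [0.0, 584.7239724726157, 239.64978471632026], [0.0, 0.0, 1.0]] [[ 0.78962296 -0.28824558  0.5416734  -0.30937718]
 [-0.61344262 -0.3903503   0.6865237  -1.01079442]
 [ 0.01355495 -0.87438043 -0.48505168  0.84745757]
 [ 0.          0.          0.          1.        ]]
```

View pics/top0.png

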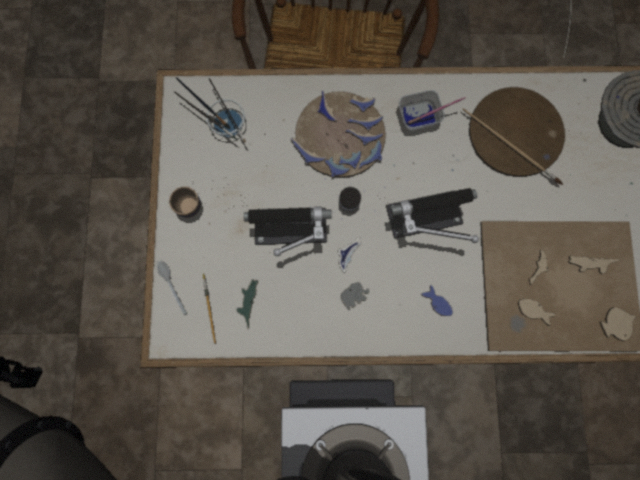

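View pics/scene0.png

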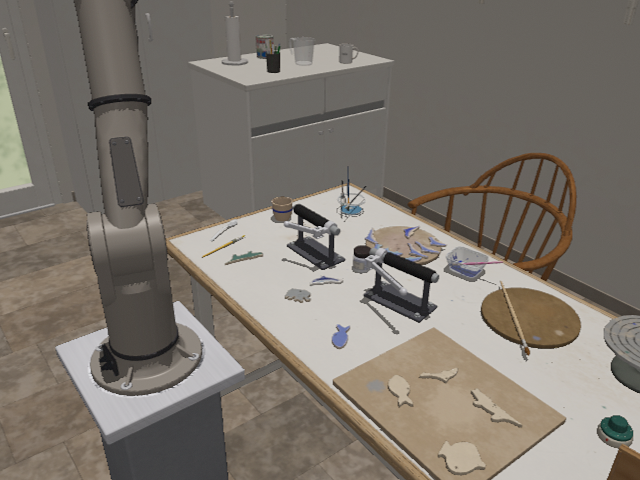

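The top view shows the long lever on the right, with its pivot near (407,228) and ball near (475,238). The short lever is on the left, with its pivot near (320,235) and ball near (278,253). The jar is between them at (349,200). I'll enlarge the levers.

Run:
```python
import cv2
a=cv2.imread('pics/top0.png')[180:280,235:490]
a=cv2.convertScaleAbs(a,alpha=1.5)
cv2.imwrite('pics/crop.png',cv2.resize(a,None,fx=3.1,fy=3.1,interpolation=cv2.INTER_CUBIC))
```

```text
(no output)
```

View pics/crop.png

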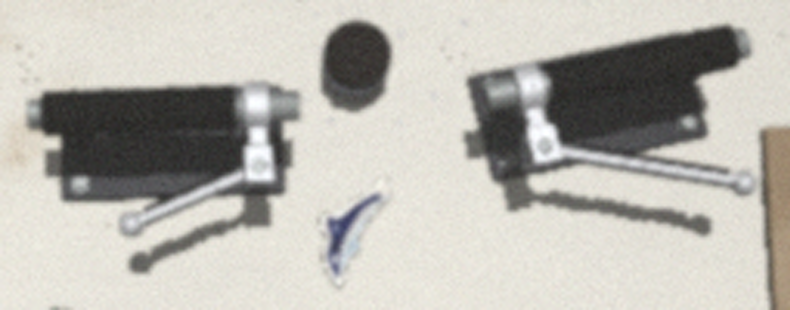

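In the crop, the long unit has its pivot at (545,147), ball at (743,182) and bar ends at (490,92) and (745,42). The short unit has its pivot at (260,165), ball at (130,223) and bar ends at (35,110) and (298,103).

```bash
cat > h.py <<'E'
import numpy as np
from station import get_obs,cams
def ray(n,px,z):
    p=cams.camera_params(n);E=np.array(p['extrinsics']);K=np.array(p['K'])
    d=E[:3,:3]@np.linalg.solve(K,[px[0],px[1],1]);o=E[:3,3]
    return (o+d*(z-o[2])/d[2])[:2]
def fit(A,B):
    a=A-A.mean(0);b=B-B.mean(0)
    th=np.arctan2((a[:,0]*b[:,1]-a[:,1]*b[:,0]).sum(),(a*b).sum())
    R=np.array([[np.cos(th),-np.sin(th)],[np.sin(th),np.cos(th)]])
    return R,B.mean(0)-R@A.mean(0),th
E
python3 - <<'E'
from h import *
for nm,s,L,P,pix in (('long',1,.150,.115,[(490,92),(745,42),(545,147),(743,182)]),('short',-1,.105,.07,[(298,103),(35,110),(260,165),(130,223)])):
    W=np.array([ray('top',(235+u/3.1,180+v/3.1),z) for (u,v),z in zip(pix,(.11,.11,.122,.11))])
    # bar ends: long first=+y(left); short first=-y
    piv=np.array([-.045,.065*s])
    ax=lambda q:np.array([-np.sin(.38-q),-s*np.cos(.38-q)])
    M=np.array([[0,.095*s],[0,-.095*s],piv,piv+ax(0)*(L-.006)])
    R,t,th=fit(M,W)
    print(nm,t,th,'res mm',np.round((W-(M@R.T+t))*1000,1).tolist())
    print(' lens',np.linalg.norm(W[0]-W[1]),np.linalg.norm(W[2]-W[3]))
    for q in (0,.38):
        d=ax(q);n=np.array([np.cos(.38-q), -s*np.sin(.38-q)])  # into face
        pp=piv+d*P-n*.004
        print(' q',q,'press',R@pp+t,'dir',R@n, 'ball',R@(piv+d*L)+t)
E
```

```text
long [ 0.58701321 -0.17923305] 0.19025286796661117 res mm [[1.5, -3.5], [0.2, 1.4], [-2.6, -0.3], [0.9, 2.5]]
 lens 0.184958142117641 0.1406189024012329
 q 0 press [ 0.50491478 -0.23609724] dir [ 0.98205196 -0.18861057] ball [ 0.50224162 -0.2712235 ]
 q 0.38 press [ 0.54835271 -0.23759712] dir [0.98195645 0.18910721] ball [ 0.55889929 -0.27120917]
short [0.56194463 0.13762615] 0.015719234832035595 res mm [[0.5, 2.8], [0.3, -2.9], [-0.7, 0.6], [-0.0, -0.5]]
 lens 0.18424438590940126 0.09764948017834262
 q 0 press [0.48729799 0.13497533] dir [0.92271956 0.38547194] ball [0.47749735 0.1688124 ]
 q 0.38 press [0.51287209 0.14185533] dir [0.99987646 0.01571859] ball [0.51632145 0.17691388]
```

Emit:
{"api": "arm_command", "payload": {
  "rows": [
    [[0,0.35,-0.8,0,0.73],[0,0.35,-0.8,0,0.73],[0,0.35,-0.8,0,0.73],[0,0.35,-0.8,0,0.73],[0,0.35,-0.8,0,0.73],[0,0.35,-0.8,0,0.73],[0,0.35,-0.8,0,0.73],[0,0.35,-0.8,0,0.73],[0,0.35,-0.8,0,0.73],[0,0.35,-0.8,0,0.73]]
  ],
  "newtons": 30
}}

```text
t: 1.35
eef_pos: [0.4699, 0.1414, 0.2312]
tool_rot: [-0.0, -0.095, 0.995, 0.0]
contact_force: [0.8, 0.4, 0.7]
gripper_width: 0.001
grasp_force: 0.0
```

Emit:
{"api": "arm_command", "payload": {
  "rows": [
    [[0,-0.06,-0.9,0,0],[0,-0.06,-0.9,0,0],[0,-0.06,-0.9,0,0],[0,-0.06,-0.9,0,0],[0,-0.06,-0.9,0,0],[0,-0.06,-0.9,0,0],[0,-0.06,-0.9,0,0],[0,0,0,-0.5,0],[0,0,0,-0.5,0],[0,0,0,-0.5,0]]
  ]
}}

```text
t: 2.6
eef_pos: [0.4442, -0.2349, 0.1402]
tool_rot: [-0.0, -0.094, 0.996, 0.0]
contact_force: [0.6, -0.3, 1.2]
gripper_width: -0.003
grasp_force: 0.0
```

Run:
```python
from h import *
import cv2
o=get_obs();print(o['t'],o['eef_pos'],o['contact_force'])
w=cams.read_camera('wrist');s=cams.read_camera('scene')
s=cv2.resize(s[200:350,280:480],(640,480),interpolation=cv2.INTER_CUBIC)
cv2.imwrite('pics/w1.png',cv2.resize(np.hstack([w,s]),(800,300))[:,:,::-1])
```

```text
2.6 [ 0.44416743 -0.23492611  0.14024354] [ 0.61135926 -0.29344382  1.18426129]
```

View pics/w1.png

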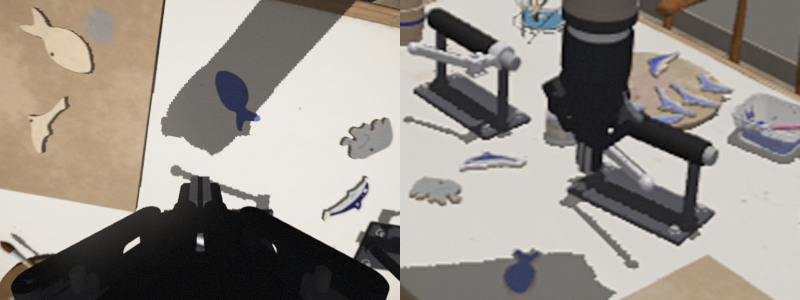

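The fingers stand in front of the long lever and are clear of everything. Next I go down and start pressing.

Emit:
{"api": "arm_command", "payload": {
  "rows": [
    [[0,0,0,-0.35,0],[0,0,0,-0.4,0],[0,0.3,0,0,0],[0,0.3,0,0,0],[0,0.1,0,0,0],[0,0.1,0,0,0],[0,0.1,0,0,0],[0,0.1,0,0,0],[0,0.1,0,0,0],[0,0,0,0,0]]
  ]
}}

```text
t: 3.95
eef_pos: [0.5104, -0.2352, 0.0962]
tool_rot: [-0.0, -0.094, 0.996, -0.0]
contact_force: [-2.3, -2.1, 0.9]
gripper_width: -0.0
grasp_force: 1.5
```

Emit:
{"api": "arm_command", "payload": {
  "rows": [
    [[0,0.06,0,0,0],[0,0.06,0,0,0],[0,0.06,0,0,0],[0,0.06,0,0,0],[0,0.03,0,0,0],[0,0,0,0,0],[0,0,0,0,0],[0,0,0,0,0],[0,0,0,0,0],[0,0,0,0,0]]
  ]
}}

```text
t: 5.2
eef_pos: [0.5264, -0.2351, 0.0963]
tool_rot: [-0.0, -0.094, 0.996, -0.0]
contact_force: [-3.0, -3.3, 0.0]
gripper_width: 0.001
grasp_force: 2.1
```

Emit:
{"api": "arm_command", "payload": {
  "rows": [
    [[0,0.03,0,0,0],[0,0.03,0,0,0],[0,0.03,0,0,0],[0,0.02,0,0,0],[0,0,0,0,0],[0,0,0,0,0],[0,0,0,0,0],[0,0,0,0,0],[0,0,0,0,0],[0,0,0,0,0]]
  ]
}}

```text
t: 6.45
eef_pos: [0.5332, -0.2346, 0.0963]
tool_rot: [-0.0, -0.095, 0.996, 0.0]
contact_force: [-3.8, -0.0, 1.4]
gripper_width: -0.001
grasp_force: 2.2
```

Emit:
{"api": "arm_command", "payload": {
  "rows": [
    [[0,0.02,0,0,0],[0,0.02,0,0,0],[0,0.01,0,0,0],[0,0,0,0,0],[0,0,0,0,0],[0,0,0,0,0],[0,0,0,0,0],[0,0,0,0,0],[0,0,0,0,0],[0,0,0,0,0]]
  ]
}}

```text
t: 7.7
eef_pos: [0.5362, -0.2343, 0.0962]
tool_rot: [-0.0, -0.095, 0.996, 0.0]
contact_force: [-4.5, 2.3, 0.5]
gripper_width: 0.0
grasp_force: 2.3
```

Emit:
{"api": "arm_command", "payload": {
  "rows": [
    [[0,0.02,0,0,0],[0,0.015,0,0,0],[0,0,0,0,0],[0,0,0,0,0],[0,0,0,0,0],[0,0,0,0,0],[0,0,0,0,0],[0,0,0,0,0],[0,0,0,0,0],[0,0,0,0,0]]
  ]
}}

```text
t: 8.95
eef_pos: [0.5382, -0.234, 0.0962]
tool_rot: [-0.0, -0.095, 0.995, 0.001]
contact_force: [-5.6, 1.9, 1.5]
gripper_width: -0.003
grasp_force: 2.5
```

Emit:
{"api": "arm_command", "payload": {
  "rows": [
    [[0,0.02,0,0,0],[0,0.01,0,0,0],[0,0,0,0,0],[0,0,0,0,0],[0,0,0,0,0],[0,0,0,0,0],[0,0,0,0,0],[0,0,0,0,0],[0,0,0,0,0],[0,0,0,0,0]]
  ]
}}

```text
t: 10.2
eef_pos: [0.5386, -0.2341, 0.0961]
tool_rot: [-0.002, -0.095, 0.996, 0.001]
contact_force: [-10.2, 2.3, 5.3]
gripper_width: -0.002
grasp_force: 4.3
```

Run:
```python
from h import *
import cv2
o=get_obs();print(o['t'],o['eef_pos'],o['contact_force'],o['joint_torque'])
t=cams.read_camera('top');s=cams.read_camera('scene')
s=cv2.resize(s[220:340,340:460],(400,400),interpolation=cv2.INTER_CUBIC)
t=cv2.resize(cv2.convertScaleAbs(t[170:270,380:480],alpha=1.5),(400,400),interpolation=cv2.INTER_CUBIC)
cv2.imwrite('pics/w2.png',np.hstack([t,s])[:,:,::-1])
```

```text
10.2 [ 0.53860418 -0.23406382  0.09608925] [-10.16592661   2.34255436   5.34079018] [ -0.59893493 -50.96211791   6.32642761 -25.70200503  -0.54731246
  -2.87356272  -0.07800953]
```

View pics/w2.png

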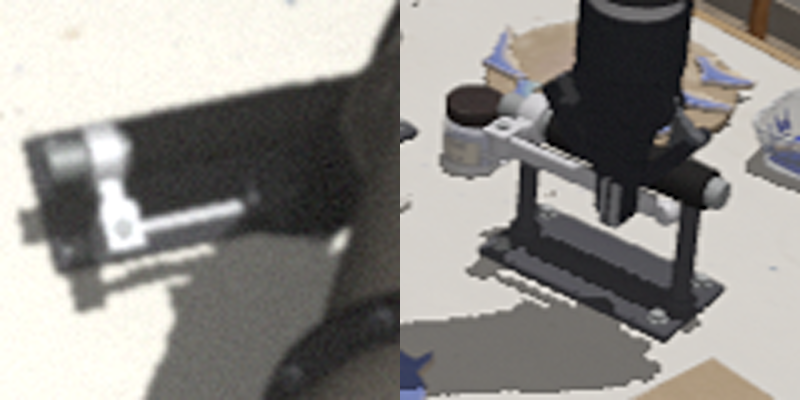

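The top view shows the lever parallel to its bar. The force rose steeply to 10 N, so it is at the stop. I'll hold it there, then back off.

Emit:
{"api": "arm_command", "payload": {
  "rows": [
    [[0,0,0,0,0],[0,0,0,0,0],[0,0,0,0,0],[0,0,0,0,0],[0,0,0,0,0],[0,0,0,0,0],[0,0,0,0,0],[0,0,0,0,0],[0,-0.15,0,0,0],[0,-0.2,0,0,0]]
  ]
}}

```text
t: 11.55
eef_pos: [0.5188, -0.2355, 0.0963]
tool_rot: [0.0, -0.094, 0.996, -0.001]
contact_force: [-3.5, -1.3, -1.6]
gripper_width: 0.004
grasp_force: 1.7
```

Emit:
{"api": "arm_command", "payload": {
  "rows": [
    [[0,-0.25,0,0,0],[0,-0.25,0,0,0],[0,-0.25,0,0,0],[0,-0.25,0,0,0],[0,-0.25,0,0,0],[0,0,0,0,0],[0,0,0,0.6,0],[0,0,0,0.6,0],[0,0,0,0.5,0],[0,0,0,0,0]]
  ]
}}

```text
t: 12.8
eef_pos: [0.4463, -0.2355, 0.2006]
tool_rot: [0.003, -0.095, 0.996, -0.001]
contact_force: [-0.5, -0.8, -0.2]
gripper_width: -0.0
grasp_force: 0.0
```

Emit:
{"api": "arm_command", "payload": {
  "rows": [
    [[0,-0.02,0.89,0,-0.31],[0,-0.02,0.89,0,-0.31],[0,-0.02,0.89,0,-0.31],[0,-0.02,0.89,0,-0.31],[0,-0.02,0.89,0,-0.31],[0,-0.02,0.89,0,-0.31],[0,0,0.89,0,-0.31],[0,0,0,-0.5,0],[0,0,0,-0.5,0],[0,0,0,0,0]]
  ]
}}

```text
t: 14.05
eef_pos: [0.435, 0.1383, 0.136]
tool_rot: [-0.003, -0.008, 1.0, -0.001]
contact_force: [0.4, 0.1, 0.3]
gripper_width: 0.002
grasp_force: 0.0
```

Run:
```python
from h import *
import cv2
o=get_obs();print(o['t'],o['eef_pos'],o['contact_force'])
t=cams.read_camera('top');s=cams.read_camera('scene')
s=cv2.resize(s[180:330,270:450],(480,400),interpolation=cv2.INTER_CUBIC)
t=cv2.resize(cv2.convertScaleAbs(t[170:290,390:485],alpha=1.5),(317,400),interpolation=cv2.INTER_CUBIC)
cv2.imwrite('pics/w3.png',np.hstack([t,s])[:,:,::-1])
```

```text
14.05 [0.43499798 0.1383148  0.13602433] [0.40453934 0.12812714 0.28454236]
```

View pics/w3.png

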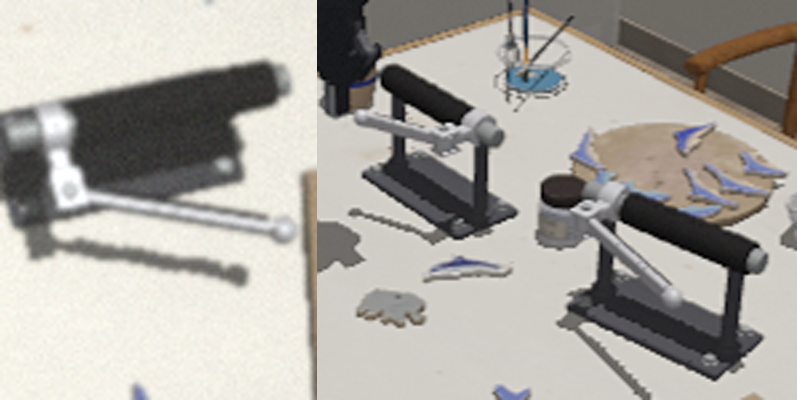

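The long lever is fully out again, and the fingers are in front of the short one.

Emit:
{"api": "arm_command", "payload": {
  "rows": [
    [[0,0,0,-0.35,0],[0,0,0,-0.32,0],[0,0.2,0,0,0],[0,0.15,0,0,0],[0,0.1,0,0,0],[0,0.1,0,0,0],[0,0.1,0,0,0],[0,0.1,0,0,0],[0,0,0,0,0],[0,0,0,0,0]]
  ]
}}

```text
t: 15.4
eef_pos: [0.4813, 0.1388, 0.0979]
tool_rot: [-0.001, -0.008, 1.0, -0.0]
contact_force: [-3.2, 0.2, -1.2]
gripper_width: 0.0
grasp_force: 1.3
```

Emit:
{"api": "arm_command", "payload": {
  "rows": [
    [[0,0.06,0,0,0],[0,0.06,0,0,0],[0,0.06,0,0,0],[0,0.06,0,0,0],[0,0,0,0,0],[0,0,0,0,0],[0,0,0,0,0],[0,0,0,0,0],[0,0,0,0,0],[0,0,0,0,0]]
  ]
}}

```text
t: 16.65
eef_pos: [0.4961, 0.1392, 0.0981]
tool_rot: [-0.0, -0.008, 1.0, 0.0]
contact_force: [-4.8, 1.9, 0.6]
gripper_width: -0.005
grasp_force: 2.1
```

Emit:
{"api": "arm_command", "payload": {
  "rows": [
    [[0,0.03,0,0,0],[0,0.02,0,0,0],[0,0.01,0,0,0],[0,0,0,0,0],[0,0,0,0,0],[0,0,0,0,0],[0,0,0,0,0],[0,0,0,0,0],[0,0,0,0,0],[0,0,0,0,0]]
  ]
}}

```text
t: 17.9
eef_pos: [0.4996, 0.1394, 0.0981]
tool_rot: [-0.0, -0.008, 1.0, 0.0]
contact_force: [-3.6, 3.3, -0.0]
gripper_width: -0.001
grasp_force: 2.3
```

Emit:
{"api": "arm_command", "payload": {
  "rows": [
    [[0,0.02,0,0,0],[0,0.015,0,0,0],[0,0,0,0,0],[0,0,0,0,0],[0,0,0,0,0],[0,0,0,0,0],[0,0,0,0,0],[0,0,0,0,0],[0,0,0,0,0],[0,0,0,0,0]]
  ]
}}

```text
t: 19.15
eef_pos: [0.5017, 0.1395, 0.0981]
tool_rot: [-0.0, -0.008, 1.0, 0.0]
contact_force: [-4.9, 3.8, 1.6]
gripper_width: -0.003
grasp_force: 2.4
```

Emit:
{"api": "arm_command", "payload": {
  "rows": [
    [[0,0.02,0,0,0],[0,0.01,0,0,0],[0,0,0,0,0],[0,0,0,0,0],[0,0,0,0,0],[0,0,0,0,0],[0,0,0,0,0],[0,0,0,0,0],[0,0,0,0,0],[0,0,0,0,0]]
  ]
}}

```text
t: 20.4
eef_pos: [0.503, 0.1396, 0.098]
tool_rot: [-0.001, -0.008, 1.0, 0.0]
contact_force: [-6.1, 3.6, 2.5]
gripper_width: -0.005
grasp_force: 3.3
```

One more small step should seat it firmly at the stop.

Emit:
{"api": "arm_command", "payload": {
  "rows": [
    [[0,0.015,0,0,0],[0,0.01,0,0,0],[0,0,0,0,0],[0,0,0,0,0],[0,0,0,0,0],[0,0,0,0,0],[0,0,0,0,0],[0,0,0,0,0],[0,0,0,0,0],[0,0,0,0,0]]
  ]
}}

```text
t: 21.65
eef_pos: [0.5031, 0.1396, 0.098]
tool_rot: [-0.002, -0.008, 1.0, 0.0]
contact_force: [-10.4, 3.0, 6.7]
gripper_width: 0.002
grasp_force: 5.4
```

Run:
```python
from h import *
import cv2
t=cams.read_camera('top');s=cams.read_camera('scene')
s=cv2.resize(s[180:330,270:450],(480,400),interpolation=cv2.INTER_CUBIC)
t=cv2.resize(cv2.convertScaleAbs(t[190:290,240:340],alpha=1.5),(320,400),interpolation=cv2.INTER_CUBIC)
cv2.imwrite('pics/w4.png',np.hstack([t,s])[:,:,::-1])
```

```text
(no output)
```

View pics/w4.png

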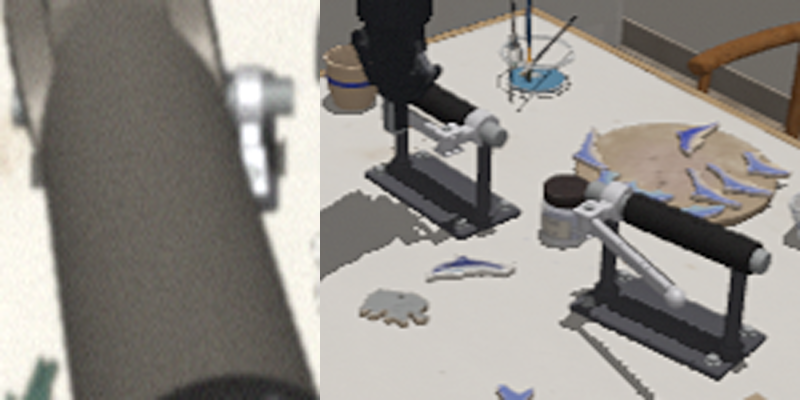

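The short lever is parallel to its bar at the stop with about 10 N on it. The long lever is out and untouched, and the bystanders in view look undisturbed.

```bash
python3 -c "
from station import job
print(job.hand_in())"
```

```text
the job is handed in; nothing more can be done
None
```

I pressed the long lever to its stop, held it there for over a second and let it spring fully out; the short lever is now held at its stop at about 10 N, and the job was handed in at about 22 s (no verdict was shown).

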